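Open the squat pulp pail

TASK

Open the squat pail, the lower of the two lidded pails: turn its lid clockwise (seen from above) by the wooden bar until its two lugs stand in the slots of the rim, then lift the lid straight off. Set the lid down flat and right way up in the shallow steel tray, lowering it rather than dropping it, and let go. Leave the lid of the tall pail as it is.

Things in the scene. Friction and masses are not known exactly. Their poses are not given: they have to be found in the camera images.
- squat_lid_grip (a point): Centre of the level wooden bar (80 long, 20 wide, 26 tall) on the loose lid (0.2-0.42 kg) of the squat pail; x along the bar and through both lugs, z up. Below it on two posts: 14 gap, disc 96 across, 8 thick, then a plug 87 across, 14 deep, whose underside is 49 below this point. Two lugs, 24 wide, 120 over their tips, at the disc's edge. Shut, this point is 35 above the pail's rim.
- squat_pail: White pail, steel collar 136 across, rim 95 high, immovable. Origin: centre of underside. On the rim 2 dark keeper arcs (106 inside, 15 high) overhang the lid's lugs; between them 2 slots of 60 degrees at this +x and -x. The lid starts with its bar 50-75 degrees anticlockwise of x, turns freely clockwise, has a stop the other way, and lifts off with the bar within 14 degrees of x, either way round.
- tray_in (a point): Centre of the inner floor (5 above the table) of the fixed shallow square steel tray: 180 inside, 190 outside, walls 18 high above the table; x, y along its sides. Tray and two pails stand side by side in any order, centres at least 200 apart. (All sizes here in mm.)
- tall_lid_end (a point): One end of the wooden bar on the lid of the tall pail (rim 145 high), 38 from that lid's axis, half-way up the bar; x points along the bar, away from the axis. Pail and lid are otherwise like the squat one; it stays shut.
Mind the look-alikes: they are no part of the job. Leave any pink or yellow look-alike of the part that bears squat_lid_grip alone.

How it is judged:
By the outcome, as a careful person would: the job done as asked, in the order asked, and still so for the second after the job is handed in, with the robot touching nothing.
It also fails if it takes over 46 s, if anything falls off the work surface, if the arm or the gripper's body presses on something with over 40 N, if the wrist force passes 120 N, or if a joint passes its speed limit or range.

ROBOT

A 7-joint arm with a two-finger parallel gripper is mounted at the origin on the work surface. World frame = base frame: x ahead of the robot, y to its left, z up, the work surface at z = 0. Lengths are in mm, angles in rad, forces in N, time in s.
With the tool pointing down it reaches from about 400 to 850 mm from the base axis. Payload 10.4 kg.
Tool frame: the origin (TCP) lies at the very end of the fingers, on their centre line; the grasp point (between the pads) lies 19 mm behind it; z points along the fingers, y is the line along which they close (so a half turn about z gives the same grasp; the last joint's range is limited). The gripper opens to 85 mm and grips with 20 to 120 N. Pads are 22 mm wide; open, the fingers measure 114 mm over their backs; the gripper's body (76 mm by 85 mm) begins 54 mm behind the grasp point. The pads swing forward as they close: fully open they stand 13 mm farther back than shut.
Start: joints at [1.272, 0.332, -0.065, 1.46, 0.022, 1.35, -0.088], TCP at [170.219, -601.396, 231.338] pointing down, gripper open.
Joint ranges: [-2.6, 2.6], [-0.5, 2.12], [-1.47, 1.34], [0.16, 2.42], [-1.27, 4.41], [0.06, 2.06], [-2.6, 2.6]. Speed limits (rad/s): [2.22, 2.22, 2.79, 2.79, 3.14, 3.14, 3.14].

INTERFACE

Orientations are given as a 3x3 rotation matrix whose columns are the frame's x, y, z axes.
In Python, from cell import * gives the robot as it stands. The module is installed in compiled form; this text tells all that it offers.
- The arm moves only by the tool send_rows, never from a script. Its argument "increments" is a list of rows, each an object with "delta_pos": the shift along the tool's x, y, z normalised to -1 to 1, where 1 is 2 cm, a list of three; "angular": the turn, a rotation vector about the tool's x, y, z normalised to -1 to 1, where 1 is 0.12 rad, a list of three; "jaw": the opening, from -1 (shut) to 1 (fully open). A call has 1 to 20 rows; each row shifts and turns the commanded pose from where the row before left it, along the tool's axes as they then stand; what a row does not reach is not made up. A row lasts 1/12 s, in which the tool goes at most 41.7 mm and 7.16 degrees, less where a joint would pass 70% of its speed; a pose out of reach is approached as far as the arm can. A call with a number of a shift or a turn outside -1 to 1 is refused whole. A call with a gripper value outside its range is refused whole. The fingers move at their own pace and stop on an object; the grip force is fixed at half the most. Time passes only in rows, so rows that do not move let the fingers close. It gives the time, the measured TCP pose, the force, the opening and the grip force at its end, in the units of the state.
- sense(): the state, without advancing time (a new reading comes with each control period).
- snapshot(name): name is "scene" or "side" or "wrist"; returns a dict with "frame" (420x560x3 uint8, red, green, blue), "K" (3x3 intrinsics, pixels), "eye" and "attitude" of the camera in the world. Camera axes: x right, y down, z forward; pixel columns grow to the right and rows downward; lengths in mm; the calibration is good to about 2 mm. A picture is of the moment at which its call begins. There is no depth.
- hand_in(): hands the job in; it is judged then, once.
The state is a dict: "time_s": time; "joints": joint angles; "qvel": joint speeds; "effort": joint torques, N m; "tool_pos": TCP position; "tcp_rot": TCP orientation; "contact_force": force on the tool from outside, world axes, zero at the start; "wrist_torque": the same for the moment, N m; "opening": finger opening in mm; "grip_force": force on a finger pad.
Only numpy, scipy, OpenCV 4.12 (cv2) and the standard library are available. Lean on these libraries where they do the work, as an engineer would, in place of code of your own. Each camera call takes 0.05 s, during which the arm holds its last target. There are 200 camera calls.

## Working session

There is one attempt and no reset: what is moved stays moved. The work goes in short steps, Python scripts to look and compute and a tool call to move; the robot and the scene stay as the last step left them, time stands still between calls to the robot, and variables do not carry over. Pictures are saved under pics/ and viewed, at most 10 in all, crops included, and the job is handed in when it is done.

Besides the shell and the picture viewer there is one more tool, called after "Emit:" by a JSON object that holds its "fn" and its "kwargs", one argument or row to a line. send_rows: Moves the arm, as the interface text tells. Scaled input: -1 to 1 covers 2 cm each way for a shift and 0.12 rad each way for a turn. Its arguments: {"type":"object","properties":{"increments":{"type":"array","items":{"type":"object","properties":{"delta_pos":{"type":"array","items":{"type":"number","minimum":-1,"maximum":1}},"angular":{"type":"array","items":{"type":"number","minimum":-1,"maximum":1}},"jaw":{"type":"number"}}}}},"required":["increments"]}

```bash
mkdir -p pics
python3 - <<'E'
from cell import *
import cv2,numpy as np
for n in ("scene","side"):
    s=snapshot(n); cv2.imwrite(f"pics/{n}0.png",cv2.resize(s["frame"][...,::-1],(800,600),interpolation=cv2.INTER_CUBIC))
    print(n,s["K"].tolist() if hasattr(s["K"],'tolist') else s["K"],np.round(s["eye"],1),np.round(s["attitude"],4).tolist())
s=sense();print(s)
E
```

```text
scene [[464.347082025432, 0.0, 284.1242505645494], [0.0, 464.347082025432, 201.51645538701638], [0.0, 0.0, 1.0]] [1169.8  465.4  649.2] [[-0.4775, 0.4786, -0.7369], [0.8786, 0.2525, -0.4053], [-0.0079, -0.8409, -0.5411]]
side [[439.7893257770363, 0.0, 279.8863930326379], [0.0, 439.7893257770363, 213.48119324295135], [0.0, 0.0, 1.0]] [ 91.9 792.7 884.4] [[-0.9087, -0.2792, 0.3104], [-0.4172, 0.635, -0.6502], [-0.0156, -0.7203, -0.6935]]
{'time_s': 0.1, 'joints': array([ 1.27239123,  0.3328414 , -0.06471535,  1.46086077,  0.02162962,
        1.34988601, -0.08850309]), 'qvel': array([-0.00166594, -0.00191891,  0.00147566, -0.00272156, -0.0001687 ,
        0.00035305,  0.00044702]), 'effort': array([ 5.24275547e-04, -6.26749778e+01,  4.83054353e-02, -3.92427456e+01,
        1.61584181e-02,  7.02058300e-03,  3.85050771e-05]), 'tool_pos': array([ 170.10686351, -601.05894287,  230.5734565 ]), 'tcp_rot': array([[ 9.62196111e-01,  2.72357225e-01, -4.31390887e-04],
       [ 2.72357555e-01, -9.62195334e-01,  1.22522123e-03],
       [-8.13844431e-05, -1.29639567e-03, -9.99999156e-01]]), 'contact_force': array([0.18787999, 0.09165208, 0.26822294]), 'wrist_torque': array([ 0.03352772, -0.0320259 ,  0.01102727]), 'grip_force': 0.0, 'opening': 85.3039616765571}
```

View pics/scene0.png

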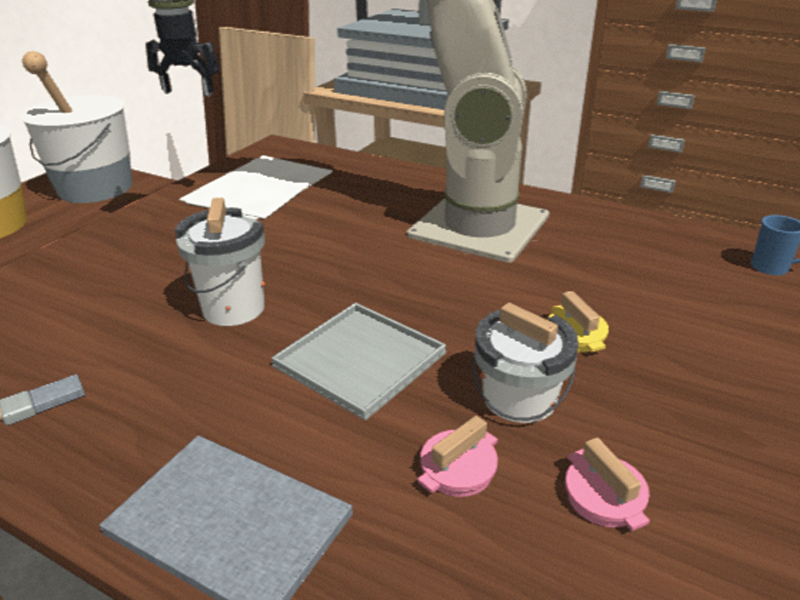

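View pics/side0.png

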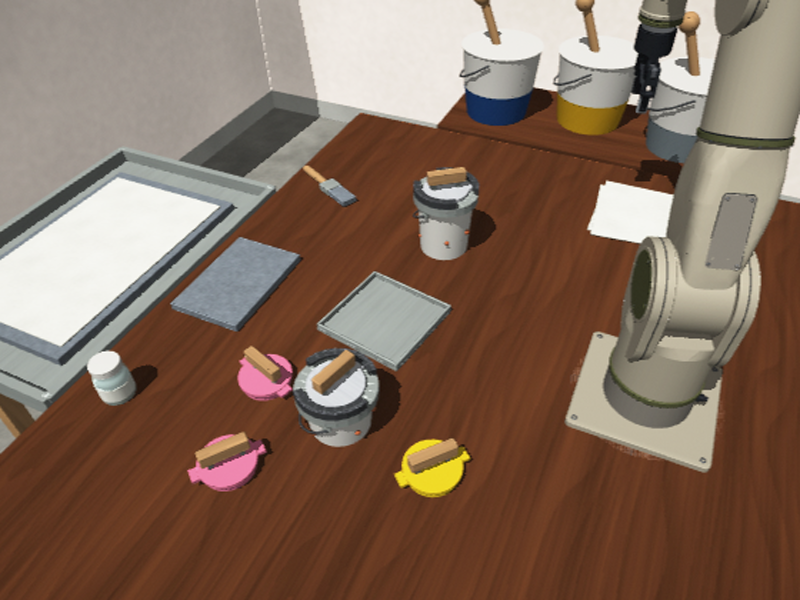

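The scene shows the squat pail at about (526,360), the tray at (360,358) and the tall pail at (222,260). The pink and yellow lids are look-alikes. In the side view the squat pail is at (336,390) and the tray at (385,318).

Run:
```python
import cv2,numpy as np
from cell import *
o=[]
for n,(x,y) in (("scene",(323,205)),("side",(195,235))):
    f=snapshot(n)["frame"][...,::-1]
    o.append(cv2.resize(f[y:y+80,x:x+80],(400,400),interpolation=cv2.INTER_CUBIC))
cv2.imwrite("pics/crop1.png",np.hstack(o))
```

```text
(no output)
```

View pics/crop1.png

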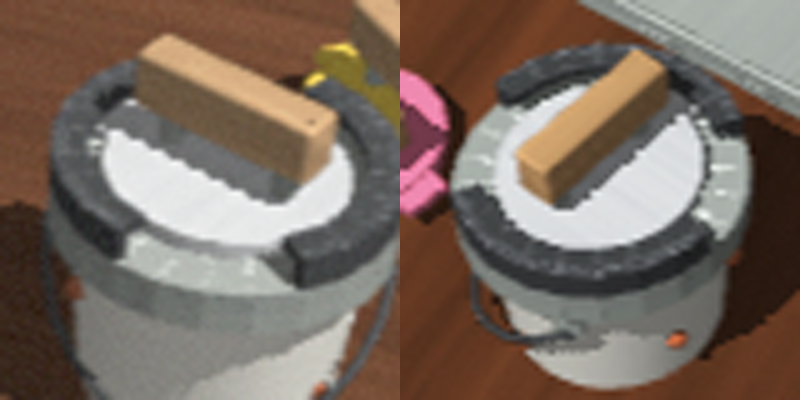

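The crop shows the bar's top edges and the keeper ends clearly: bar top corners at scene crop (137,62), (172,35), (335,105), (305,127), with slots between the dark arcs in both views.

```bash
cat > h.py <<'E'
import numpy as np,cv2
from cell import *
def ray(s,p,z):
    K=np.array(s["K"]);R=np.array(s["attitude"]);e=np.array(s["eye"])
    p=np.atleast_2d(p).astype(float);d=(R@np.linalg.inv(K)@np.c_[p,np.ones(len(p))].T).T
    return e+d*((z-e[2])/d[:,2])[:,None]
E
python3 - <<'E'
from h import *
np.set_printoptions(precision=1,suppress=True)
S=snapshot("scene");D=snapshot("side")
c=lambda L,o:(np.array(L)/5+o)
ang=lambda v:np.degrees(np.arctan2(v[1],v[0]))
b1=ray(S,c([(137,62),(172,35),(335,105),(305,127)],(323,205)),143)
b2=ray(D,c([(117,150),(237,50),(268,68),(150,172)],(195,235)),143)
print("bar",b1.mean(0),ang(b1[2]-b1[1]),ang(b1[3]-b1[0]),b2.mean(0),ang(b2[1]-b2[0]),ang(b2[2]-b2[3]))
k=ray(D,c([(98,85),(58,195),(342,125),(312,240)],(195,235)),110);ks=ray(S,c([(128,235),(288,245)],(323,205)),110)
print(k,ks)
a=k[:2].mean(0)-k[2:].mean(0);print("slotaxis",ang(a),"ctr",k.mean(0), ang(ks.mean(0)-b1.mean(0)))
for s,L in((S,[(357,305),(445,350),(365,413),(272,358)]),(D,[(375,272),(451,308),(397,367),(317,325)])):
    t=ray(s,np.array(L)*.7,18);print("tray",t.mean(0),ang(t[1]-t[0]),ang(t[2]-t[3]),np.linalg.norm(t-np.roll(t,1,0),axis=1))
q=sense();print("tcp yaw x",ang(q["tcp_rot"][:,0]))
E
```

```text
bar [465.2 262.5 143. ] 77.58889728829146 81.57603198932796 [459.4 263.9 143. ] -105.51206481698367 -104.38716678369273
[[524.  245.8 110. ]
 [507.  309.1 110. ]
 [409.  221.4 110. ]
 [392.2 285.3 110. ]] [[530.5 247.7 110. ]
 [508.6 301.2 110. ]]
slotaxis 11.876266542095037 ctr [458.  265.4 110. ] 12.40856821074525
tray [505.6  18.8  18. ] 77.46902336225546 79.25530323336694 [185.3 189.3 179.4 190. ]
tray [493.2  20.6  18. ] 168.7183921855582 169.73983732359 [188.  189.4 184.6 188.8]
tcp yaw x 15.804314900752013
```

Emit:
{"fn": "send_rows", "kwargs": {
  "increments": [
    {"delta_pos": [0.98,-0.48,-0.08],"angular": [0,0,0],"jaw": 1},
    {"delta_pos": [0.98,-0.48,-0.08],"angular": [0,0,0],"jaw": 1},
    {"delta_pos": [0.98,-0.48,-0.08],"angular": [0,0,0],"jaw": 1},
    {"delta_pos": [0.98,-0.48,-0.08],"angular": [0,0,0],"jaw": 1},
    {"delta_pos": [0.98,-0.48,-0.08],"angular": [0,0,0],"jaw": 1},
    {"delta_pos": [0.98,-0.48,-0.08],"angular": [0,0,0],"jaw": 1},
    {"delta_pos": [0.98,-0.48,-0.08],"angular": [0,0,0],"jaw": 1},
    {"delta_pos": [0.98,-0.48,-0.08],"angular": [0,0,0],"jaw": 1},
    {"delta_pos": [0.98,-0.48,-0.08],"angular": [0,0,0],"jaw": 1},
    {"delta_pos": [0.98,-0.48,-0.08],"angular": [0,0,0],"jaw": 1},
    {"delta_pos": [0.98,-0.48,-0.08],"angular": [0,0,0],"jaw": 1},
    {"delta_pos": [0.98,-0.48,-0.08],"angular": [0,0,0],"jaw": 1},
    {"delta_pos": [0.98,-0.48,-0.08],"angular": [0,0,0],"jaw": 1},
    {"delta_pos": [0.98,-0.48,-0.08],"angular": [0,0,0],"jaw": 1},
    {"delta_pos": [0.98,-0.48,-0.08],"angular": [0,0,0],"jaw": 1},
    {"delta_pos": [0.98,-0.48,-0.08],"angular": [0,0,0],"jaw": 1},
    {"delta_pos": [0.98,-0.48,-0.08],"angular": [0,0,0],"jaw": 1},
    {"delta_pos": [0.98,-0.48,-0.08],"angular": [0,0,0],"jaw": 1},
    {"delta_pos": [0.98,-0.48,-0.08],"angular": [0,0,0],"jaw": 1},
    {"delta_pos": [0.98,-0.48,-0.08],"angular": [0,0,0],"jaw": 1}
  ]
}}

```text
time_s: 1.97
tool_pos: [495.8, -309.1, 263.4]
tcp_rot: [[0.962, 0.272, 0.0], [0.272, -0.962, -0.0], [-0.0, 0.0, -1.0]]
contact_force: [-0.4, -0.7, -0.3]
opening: 85.5
grip_force: 0.0
```

Emit:
{"fn": "send_rows", "kwargs": {
  "increments": [
    {"delta_pos": [0.22,-1,0],"jaw": 1},
    {"delta_pos": [0.22,-1,0],"jaw": 1},
    {"delta_pos": [0.22,-1,0],"jaw": 1},
    {"delta_pos": [0.22,-1,0],"jaw": 1},
    {"delta_pos": [0.22,-1,0],"jaw": 1},
    {"delta_pos": [0.22,-1,0],"jaw": 1},
    {"delta_pos": [0.22,-1,0],"jaw": 1},
    {"delta_pos": [0.22,-1,0],"jaw": 1},
    {"delta_pos": [0.22,-1,0],"jaw": 1},
    {"delta_pos": [0.22,-1,0],"jaw": 1},
    {"delta_pos": [0.22,-1,0],"jaw": 1},
    {"delta_pos": [0.22,-1,0],"jaw": 1},
    {"delta_pos": [0.22,-1,0],"jaw": 1},
    {"delta_pos": [0.22,-1,0],"jaw": 1},
    {"delta_pos": [0.22,-1,0],"jaw": 1},
    {"delta_pos": [0.22,-1,0],"jaw": 1},
    {"delta_pos": [0.22,-1,0],"jaw": 1},
    {"delta_pos": [0.22,-1,0],"jaw": 1},
    {"delta_pos": [0.22,-1,0],"jaw": 1},
    {"delta_pos": [0.22,-1,0],"jaw": 1}
  ]
}}

```text
invalid input at $.increments[0]: expected keys delta_pos, angular, jaw
```

Emit:
{"fn": "send_rows", "kwargs": {
  "increments": [
    {"delta_pos": [0.22,-1,0],"jaw": 1},
    {"delta_pos": [0.22,-1,0],"jaw": 1},
    {"delta_pos": [0.22,-1,0],"jaw": 1},
    {"delta_pos": [0.22,-1,0],"jaw": 1},
    {"delta_pos": [0.22,-1,0],"jaw": 1},
    {"delta_pos": [0.22,-1,0],"jaw": 1},
    {"delta_pos": [0.22,-1,0],"jaw": 1},
    {"angular": [0,0,-1],"delta_pos": [0,0,0],"jaw": 1},
    {"angular": [0,0,-1],"delta_pos": [0,0,0],"jaw": 1},
    {"angular": [0,0,-1],"delta_pos": [0,0,0],"jaw": 1},
    {"angular": [0,0,-1],"delta_pos": [0,0,0],"jaw": 1},
    {"angular": [0,0,-1],"delta_pos": [0,0,0],"jaw": 1},
    {"angular": [0,0,-1],"delta_pos": [0,0,0],"jaw": 1},
    {"angular": [0,0,-1],"delta_pos": [0,0,0],"jaw": 1},
    {"angular": [0,0,-1],"delta_pos": [0,0,0],"jaw": 1},
    {"angular": [0,0,-1],"delta_pos": [0,0,0],"jaw": 1},
    {"delta_pos": [0,0,0],"angular": [0,0,0],"jaw": 1}
  ]
}}

```text
invalid input at $.increments[0]: expected keys delta_pos, angular, jaw
```

Run:
```python
from h import *
s=snapshot("wrist"); np.save("w.npy",s,allow_pickle=True)
cv2.imwrite("pics/w1.png",cv2.resize(s["frame"][...,::-1],(800,600),interpolation=cv2.INTER_CUBIC))
q=sense();print(np.round(q["joints"],2),np.round(q["tool_pos"],1),s["eye"])
```

```text
[ 0.76  0.25 -0.35  1.51  0.08  1.4  -0.88] [ 499.2 -304.8  263.7] [ 570.2086123  -286.86041324  406.24888447]
```

View pics/w1.png

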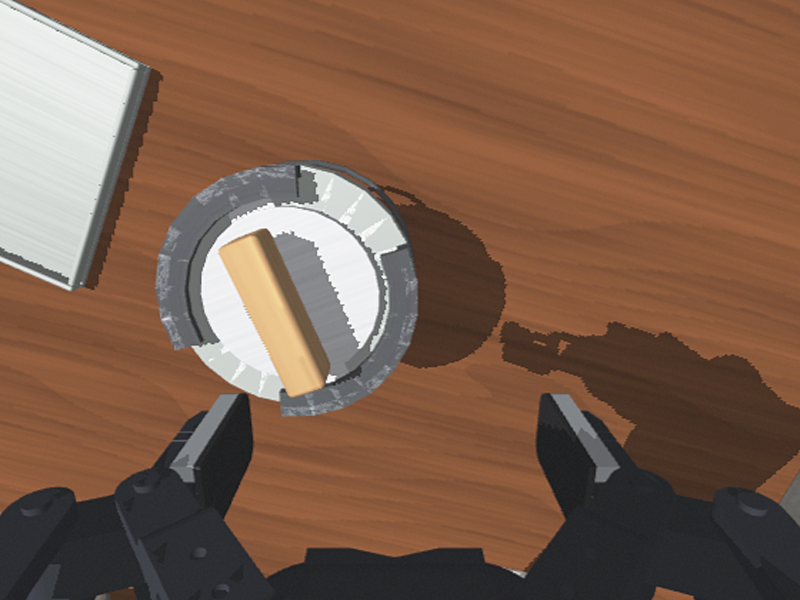

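The wrist view shows the tall pail at (290,290) with the tray at the left edge. The rows were refused for missing keys, so I'm resending them complete.

Emit:
{"fn": "send_rows", "kwargs": {
  "increments": [
    {"delta_pos": [0.21,-1,0],"angular": [0,0,0],"jaw": 1},
    {"delta_pos": [0.21,-1,0],"angular": [0,0,0],"jaw": 1},
    {"delta_pos": [0.21,-1,0],"angular": [0,0,0],"jaw": 1},
    {"delta_pos": [0.21,-1,0],"angular": [0,0,0],"jaw": 1},
    {"delta_pos": [0.21,-1,0],"angular": [0,0,0],"jaw": 1},
    {"delta_pos": [0.21,-1,0],"angular": [0,0,0],"jaw": 1},
    {"delta_pos": [0.21,-1,0],"angular": [0,0,0],"jaw": 1},
    {"delta_pos": [0.21,-1,0],"angular": [0,0,0],"jaw": 1},
    {"delta_pos": [0.21,-1,0],"angular": [0,0,0],"jaw": 1},
    {"delta_pos": [0.21,-1,0],"angular": [0,0,0],"jaw": 1},
    {"delta_pos": [0.21,-1,0],"angular": [0,0,0],"jaw": 1},
    {"delta_pos": [0.21,-1,0],"angular": [0,0,0],"jaw": 1},
    {"delta_pos": [0.21,-1,0],"angular": [0,0,0],"jaw": 1},
    {"delta_pos": [0.21,-1,0],"angular": [0,0,0],"jaw": 1},
    {"delta_pos": [0.21,-1,0],"angular": [0,0,0],"jaw": 1},
    {"delta_pos": [0.21,-1,0],"angular": [0,0,0],"jaw": 1},
    {"delta_pos": [0.21,-1,0],"angular": [0,0,0],"jaw": 1},
    {"delta_pos": [0.21,-1,0],"angular": [0,0,0],"jaw": 1},
    {"delta_pos": [0.21,-1,0],"angular": [0,0,0],"jaw": 1},
    {"delta_pos": [0.21,-1,0],"angular": [0,0,0],"jaw": 1}
  ]
}}

```text
time_s: 3.68
tool_pos: [466.8, 98.7, 263.4]
tcp_rot: [[0.962, 0.272, 0.0], [0.272, -0.962, -0.0], [0.0, 0.0, -1.0]]
contact_force: [0.2, -0.1, -0.3]
opening: 85.4
grip_force: 0.0
```

Emit:
{"fn": "send_rows", "kwargs": {
  "increments": [
    {"delta_pos": [0.21,-1,0],"angular": [0,0,0],"jaw": 1},
    {"delta_pos": [0.21,-1,0],"angular": [0,0,0],"jaw": 1},
    {"delta_pos": [0.21,-1,0],"angular": [0,0,0],"jaw": 1},
    {"delta_pos": [0.21,-1,0],"angular": [0,0,0],"jaw": 1},
    {"delta_pos": [0.21,-1,0],"angular": [0,0,0],"jaw": 1},
    {"delta_pos": [0.21,-1,0],"angular": [0,0,0],"jaw": 1},
    {"delta_pos": [0.21,-1,0],"angular": [0,0,0],"jaw": 1},
    {"delta_pos": [0.21,-0.9,0],"angular": [0,0,0],"jaw": 1},
    {"angular": [0,0,-1],"delta_pos": [0,0,0],"jaw": 1},
    {"angular": [0,0,-1],"delta_pos": [0,0,0],"jaw": 1},
    {"angular": [0,0,-1],"delta_pos": [0,0,0],"jaw": 1},
    {"angular": [0,0,-1],"delta_pos": [0,0,0],"jaw": 1},
    {"angular": [0,0,-1],"delta_pos": [0,0,0],"jaw": 1},
    {"angular": [0,0,-1],"delta_pos": [0,0,0],"jaw": 1},
    {"angular": [0,0,-1],"delta_pos": [0,0,0],"jaw": 1},
    {"angular": [0,0,-1],"delta_pos": [0,0,0],"jaw": 1},
    {"angular": [0,0,-1],"delta_pos": [0,0,0],"jaw": 1},
    {"delta_pos": [0,0,0],"angular": [0,0,0],"jaw": 1}
  ]
}}

```text
time_s: 5.18
tool_pos: [456.4, 258.8, 263.2]
tcp_rot: [[0.208, 0.978, -0.0], [0.978, -0.208, -0.0], [-0.0, 0.0, -1.0]]
contact_force: [0.0, -0.7, -0.7]
opening: 85.5
grip_force: 0.0
```

Run:
```python
from h import *
s=snapshot("wrist")
cv2.imwrite("pics/w2.png",cv2.resize(s["frame"][...,::-1],(800,600),interpolation=cv2.INTER_CUBIC))
q=sense();print(np.round(q["joints"],2),np.round(q["tool_pos"],1),s["eye"])
```

```text
[ 0.25  0.2  -0.96  1.64  0.17  1.39 -0.94] [456.4 258.8 263.3] [472.31098923 335.82947534 406.04449112]
```

View pics/w2.png

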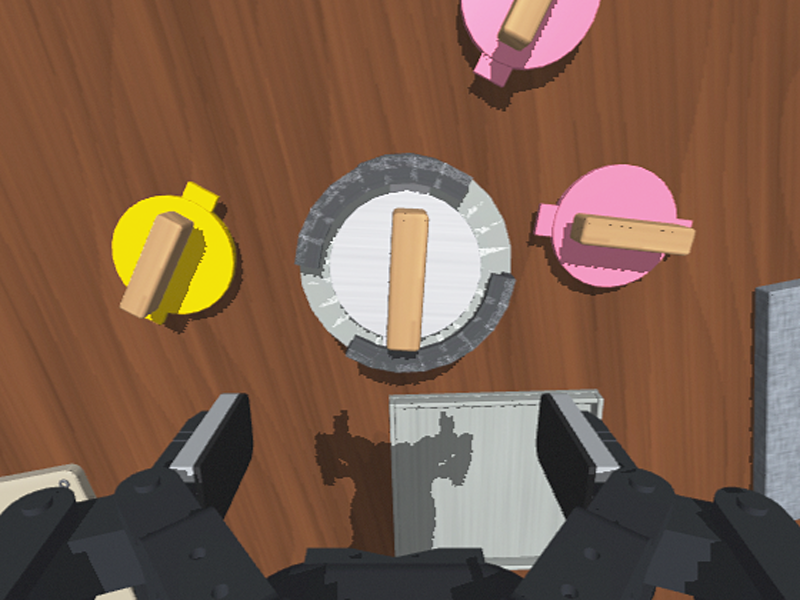

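The wrist view shows the squat bar from (410,210) to (404,350) and keeper ends at (473,180), (514,278), (302,272), (348,352).

Run:
```python
from h import *
np.set_printoptions(precision=1,suppress=True)
s=snapshot("wrist");ang=lambda v:np.degrees(np.arctan2(v[1],v[0]))
b=ray(s,np.array([(393,209),(427,209),(388,350),(420,350)])*.7,143)
m=(b[0]+b[1])/2-(b[2]+b[3])/2;print("bar",b.mean(0),ang(m),np.linalg.norm(m),np.linalg.norm(b[0]-b[1]))
k=ray(s,np.array([(473,180),(514,278),(302,272),(348,352)])*.7,110)
a=k[:2].mean(0)-k[2:].mean(0);print("slot",k,ang(a),k.mean(0))
R=sense()["tcp_rot"];d=b.mean(0)-sense()["tool_pos"];print("tool d",R.T@d,"yaw",ang(R[:,0]))
```

```text
bar [464.5 264.3 143. ] 75.57656585336339 80.68299271264432 17.97468049672039
slot [[514.2 307.7 110. ]
 [529.1 243.8 110. ]
 [401.6 276.1 110. ]
 [416.2 217.9 110. ]] 14.317329855081306 [465.3 261.4 110. ]
tool d [  7.2   6.8 120.2] yaw 77.42692725998394
```

Emit:
{"fn": "send_rows", "kwargs": {
  "increments": [
    {"delta_pos": [0.15,0.14,0.9],"angular": [0,0,0.09],"jaw": 1},
    {"delta_pos": [0.15,0.14,0.9],"angular": [0,0,0.09],"jaw": 1},
    {"delta_pos": [0,0,0.9],"angular": [0,0,0],"jaw": 1},
    {"delta_pos": [0,0,0.9],"angular": [0,0,0],"jaw": 1},
    {"delta_pos": [0,0,0.9],"angular": [0,0,0],"jaw": 1},
    {"delta_pos": [0,0,0.9],"angular": [0,0,0],"jaw": 1},
    {"delta_pos": [0,0,0.8],"angular": [0,0,0],"jaw": 1},
    {"delta_pos": [0,0,0.6],"angular": [0,0,0],"jaw": 1},
    {"delta_pos": [0,0,0.4],"angular": [0,0,0],"jaw": 1},
    {"delta_pos": [0,0,0.25],"angular": [0,0,0],"jaw": 1},
    {"delta_pos": [0,0,0],"angular": [0,0,0],"jaw": 1},
    {"delta_pos": [0,0,0],"angular": [0,0,0],"jaw": 1}
  ]
}}

```text
time_s: 6.28
tool_pos: [463.3, 263.9, 114.8]
tcp_rot: [[0.235, 0.972, 0.001], [0.972, -0.235, 0.0], [0.0, 0.0, -1.0]]
contact_force: [0.1, 0.1, 0.6]
opening: 85.5
grip_force: 0.0
```

Run:
```python
from h import *
s=snapshot("wrist")
cv2.imwrite("pics/w3.png",s["frame"][...,::-1])
```

```text
(no output)
```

View pics/w3.png

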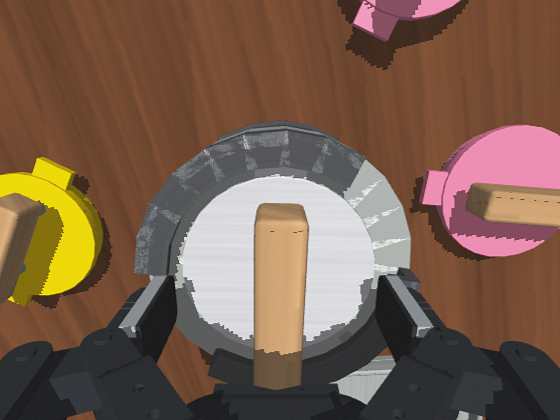

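The bar at column 280 sits centred between the pads (175 and 378), so I'm closing.

Emit:
{"fn": "send_rows", "kwargs": {
  "increments": [
    {"delta_pos": [0,0,0],"angular": [0,0,0],"jaw": -1},
    {"delta_pos": [0,0,0],"angular": [0,0,0],"jaw": -1},
    {"delta_pos": [0,0,0],"angular": [0,0,0],"jaw": -1},
    {"delta_pos": [0,0,0],"angular": [0,0,0],"jaw": -1},
    {"delta_pos": [0,0,0],"angular": [0,0,0],"jaw": -1},
    {"delta_pos": [0,0,0],"angular": [0,0,0],"jaw": -1},
    {"delta_pos": [0,0,0],"angular": [0,0,0],"jaw": -1},
    {"delta_pos": [0,0,0],"angular": [0,0,0],"jaw": -1},
    {"delta_pos": [0,0,0],"angular": [0,0,0],"jaw": -1},
    {"delta_pos": [0,0,0],"angular": [0,0,0],"jaw": -1}
  ]
}}

```text
time_s: 7.17
tool_pos: [463.4, 263.8, 114.7]
tcp_rot: [[0.235, 0.972, 0.001], [0.972, -0.235, 0.0], [0.0, 0.001, -1.0]]
contact_force: [1.0, -1.4, 5.8]
opening: 18.9
grip_force: 59.9
```

Emit:
{"fn": "send_rows", "kwargs": {
  "increments": [
    {"delta_pos": [0,0,0],"angular": [0,0,0.6],"jaw": -1},
    {"delta_pos": [0,0,0],"angular": [0,0,0.6],"jaw": -1},
    {"delta_pos": [0,0,0],"angular": [0,0,0.6],"jaw": -1},
    {"delta_pos": [0,0,0],"angular": [0,0,0.6],"jaw": -1},
    {"delta_pos": [0,0,0],"angular": [0,0,0.6],"jaw": -1},
    {"delta_pos": [0,0,0],"angular": [0,0,0.6],"jaw": -1},
    {"delta_pos": [0,0,0],"angular": [0,0,0.6],"jaw": -1}
  ]
}}

```text
time_s: 7.75
tool_pos: [463.3, 263.8, 114.7]
tcp_rot: [[0.677, 0.736, 0.001], [0.736, -0.677, 0.0], [0.001, 0.0, -1.0]]
contact_force: [-0.1, -0.6, 5.5]
opening: 19.1
grip_force: 59.8
```

Emit:
{"fn": "send_rows", "kwargs": {
  "increments": [
    {"delta_pos": [0,0,0],"angular": [0,0,0.6],"jaw": -1},
    {"delta_pos": [0,0,0],"angular": [0,0,0.6],"jaw": -1},
    {"delta_pos": [0,0,0],"angular": [0,0,0.6],"jaw": -1},
    {"delta_pos": [0,0,0],"angular": [0,0,0.6],"jaw": -1},
    {"delta_pos": [0,0,0],"angular": [0,0,0.6],"jaw": -1},
    {"delta_pos": [0,0,0],"angular": [0,0,0.6],"jaw": -1},
    {"delta_pos": [0,0,0],"angular": [0,0,0.6],"jaw": -1},
    {"delta_pos": [0,0,0],"angular": [0,0,0.5],"jaw": -1},
    {"delta_pos": [0,0,0],"angular": [0,0,0.3],"jaw": -1},
    {"delta_pos": [0,0,0],"angular": [0,0,0],"jaw": -1},
    {"delta_pos": [0,0,0],"angular": [0,0,0],"jaw": -1}
  ]
}}

```text
time_s: 8.67
tool_pos: [463.2, 263.8, 114.7]
tcp_rot: [[0.974, 0.228, 0.001], [0.228, -0.974, 0.0], [0.001, 0.0, -1.0]]
contact_force: [-0.7, 0.2, 5.8]
opening: 19.2
grip_force: 60.3
```

Run:
```python
from h import *
o=[]
for n,(x,y) in (("scene",(323,185)),("side",(195,215))):
    f=snapshot(n)["frame"][...,::-1]
    o.append(cv2.resize(f[y:y+100,x:x+100],(400,400),interpolation=cv2.INTER_CUBIC))
cv2.imwrite("pics/crop2.png",np.hstack(o));print(np.round(sense()["joints"],2))
```

```text
[ 0.02  0.31 -0.72  1.81  0.23  1.1  -2.12]
```

View pics/crop2.png

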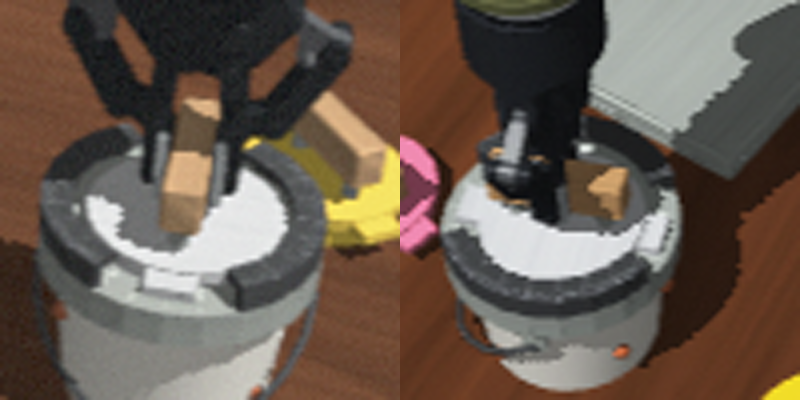

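The lug stands mid-slot at (170,283) in the scene crop and (650,235) in the side crop. Lifting slowly first.

Emit:
{"fn": "send_rows", "kwargs": {
  "increments": [
    {"delta_pos": [0,0,-0.2],"angular": [0,0,0],"jaw": -1},
    {"delta_pos": [0,0,-0.3],"angular": [0,0,0],"jaw": -1},
    {"delta_pos": [0,0,-0.3],"angular": [0,0,0],"jaw": -1},
    {"delta_pos": [0,0,-0.3],"angular": [0,0,0],"jaw": -1}
  ]
}}

```text
time_s: 9.1
tool_pos: [462.8, 263.6, 136.6]
tcp_rot: [[0.974, 0.228, -0.001], [0.228, -0.974, -0.0], [-0.001, 0.0, -1.0]]
contact_force: [0.2, -0.9, -3.8]
opening: 18.7
grip_force: 58.8
```

Emit:
{"fn": "send_rows", "kwargs": {
  "increments": [
    {"delta_pos": [0,0,-0.6],"angular": [0,0,0],"jaw": -1},
    {"delta_pos": [0,0,-0.8],"angular": [0,0,0],"jaw": -1},
    {"delta_pos": [0,0,-0.8],"angular": [0,0,0],"jaw": -1},
    {"delta_pos": [0,0,-0.8],"angular": [0,0,0],"jaw": -1},
    {"delta_pos": [0,0,-0.6],"angular": [0,0,0],"jaw": -1},
    {"delta_pos": [-0.05,0.5,0],"angular": [0,0,0],"jaw": -1},
    {"delta_pos": [-0.07,0.8,0],"angular": [0,0,0],"jaw": -1},
    {"delta_pos": [-0.07,0.9,0],"angular": [0,0,0],"jaw": -1},
    {"delta_pos": [-0.07,0.9,0],"angular": [0,0,0],"jaw": -1},
    {"delta_pos": [-0.07,0.9,0],"angular": [0,0,0],"jaw": -1},
    {"delta_pos": [-0.07,0.9,0],"angular": [0,0,0],"jaw": -1},
    {"delta_pos": [-0.07,0.9,0],"angular": [0,0,0],"jaw": -1},
    {"delta_pos": [-0.07,0.9,0],"angular": [0,0,0],"jaw": -1},
    {"delta_pos": [-0.07,0.9,0],"angular": [0,0,0],"jaw": -1},
    {"delta_pos": [-0.07,0.9,0],"angular": [0,0,0],"jaw": -1},
    {"delta_pos": [-0.07,0.9,0],"angular": [0,0,0],"jaw": -1},
    {"delta_pos": [-0.07,0.9,0],"angular": [0,0,0],"jaw": -1},
    {"delta_pos": [-0.07,0.9,0],"angular": [0,0,0],"jaw": -1},
    {"delta_pos": [-0.07,0.6,0],"angular": [0,0,0],"jaw": -1},
    {"delta_pos": [0,0.5,0],"angular": [0,0,0],"jaw": -1}
  ]
}}

```text
time_s: 10.77
tool_pos: [500.1, 17.9, 207.8]
tcp_rot: [[0.974, 0.227, -0.001], [0.227, -0.974, -0.0], [-0.001, 0.0, -1.0]]
contact_force: [0.8, 0.7, -3.5]
opening: 19.2
grip_force: 58.9
```

Emit:
{"fn": "send_rows", "kwargs": {
  "increments": [
    {"delta_pos": [0,0,0.5],"angular": [0,0,0],"jaw": -1},
    {"delta_pos": [0,0,0.9],"angular": [0,0,0],"jaw": -1},
    {"delta_pos": [0,0,0.9],"angular": [0,0,0],"jaw": -1},
    {"delta_pos": [0,0,0.9],"angular": [0,0,0],"jaw": -1},
    {"delta_pos": [0,0,0.9],"angular": [0,0,0],"jaw": -1},
    {"delta_pos": [0,0,0.9],"angular": [0,0,0],"jaw": -1},
    {"delta_pos": [0,0,0.9],"angular": [0,0,0],"jaw": -1},
    {"delta_pos": [0,0,0.7],"angular": [0,0,0],"jaw": -1},
    {"delta_pos": [0,0,0.5],"angular": [0,0,0],"jaw": -1},
    {"delta_pos": [0,0,0.4],"angular": [0,0,0],"jaw": -1},
    {"delta_pos": [0,0,0.2],"angular": [0,0,0],"jaw": -1},
    {"delta_pos": [0,0,0.2],"angular": [0,0,0],"jaw": -1},
    {"delta_pos": [0,0,0],"angular": [0,0,0],"jaw": -1}
  ]
}}

```text
time_s: 11.85
tool_pos: [500.5, 19.9, 50.0]
tcp_rot: [[0.974, 0.228, -0.0], [0.228, -0.974, 0.0], [-0.0, -0.0, -1.0]]
contact_force: [-0.9, 0.1, -4.4]
opening: 19.0
grip_force: 58.7
```

Run:
```python
from h import *
o=[]
for n,(x,y) in (("scene",(180,170)),("side",(200,150))):
    f=snapshot(n)["frame"][...,::-1]
    o.append(cv2.resize(f[y:y+130,x:x+140],(400,371),interpolation=cv2.INTER_CUBIC))
cv2.imwrite("pics/crop3.png",np.hstack(o))
```

```text
(no output)
```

View pics/crop3.png

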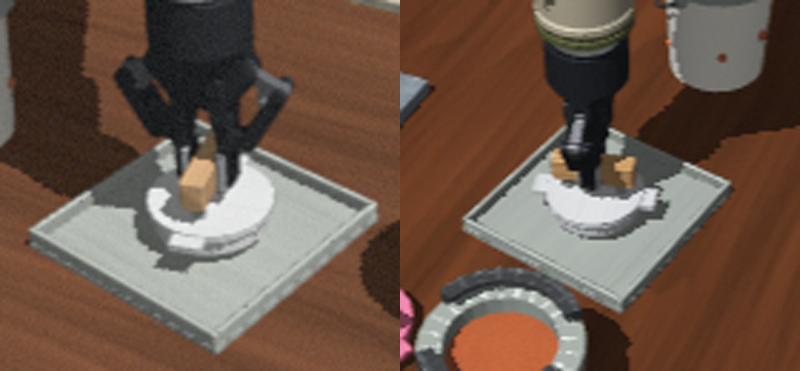

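The lid hangs over the tray centre, at (210,205) in the scene crop and (598,200) in the side crop, about 11 mm above the floor. Lowering it slowly.

Emit:
{"fn": "send_rows", "kwargs": {
  "increments": [
    {"delta_pos": [0,0,0.15],"angular": [0,0,0],"jaw": -1},
    {"delta_pos": [0,0,0.15],"angular": [0,0,0],"jaw": -1},
    {"delta_pos": [0,0,0.1],"angular": [0,0,0],"jaw": -1},
    {"delta_pos": [0,0,0.05],"angular": [0,0,0],"jaw": -1},
    {"delta_pos": [0,0,0],"angular": [0,0,0],"jaw": -1}
  ]
}}

```text
time_s: 12.37
tool_pos: [500.4, 19.7, 41.0]
tcp_rot: [[0.974, 0.228, -0.0], [0.228, -0.974, -0.0], [-0.0, -0.0, -1.0]]
contact_force: [0.6, 0.7, -4.3]
opening: 18.9
grip_force: 58.8
```

Emit:
{"fn": "send_rows", "kwargs": {
  "increments": [
    {"delta_pos": [0,0,0.05],"angular": [0,0,0],"jaw": -1},
    {"delta_pos": [0,0,0.05],"angular": [0,0,0],"jaw": -1},
    {"delta_pos": [0,0,0],"angular": [0,0,0],"jaw": -1}
  ]
}}

```text
time_s: 12.62
tool_pos: [500.5, 19.8, 39.2]
tcp_rot: [[0.974, 0.228, -0.0], [0.228, -0.974, -0.0], [-0.0, 0.0, -1.0]]
contact_force: [-0.8, -0.4, -3.8]
opening: 18.5
grip_force: 58.8
```

Emit:
{"fn": "send_rows", "kwargs": {
  "increments": [
    {"delta_pos": [0,0,0.03],"angular": [0,0,0],"jaw": -1},
    {"delta_pos": [0,0,0.03],"angular": [0,0,0],"jaw": -1},
    {"delta_pos": [0,0,0],"angular": [0,0,0],"jaw": -1}
  ]
}}

```text
time_s: 12.87
tool_pos: [500.6, 19.8, 38.6]
tcp_rot: [[0.974, 0.228, 0.0], [0.228, -0.974, -0.0], [-0.0, 0.0, -1.0]]
contact_force: [-3.7, -0.7, 4.5]
opening: 19.0
grip_force: 60.0
```

Contact is felt (+4.5 N). Releasing and going up.

Emit:
{"fn": "send_rows", "kwargs": {
  "increments": [
    {"delta_pos": [0,0,0],"angular": [0,0,0],"jaw": 0},
    {"delta_pos": [0,0,0],"angular": [0,0,0],"jaw": 0.5},
    {"delta_pos": [0,0,0],"angular": [0,0,0],"jaw": 1},
    {"delta_pos": [0,0,0],"angular": [0,0,0],"jaw": 1},
    {"delta_pos": [0,0,0],"angular": [0,0,0],"jaw": 1},
    {"delta_pos": [0,0,0],"angular": [0,0,0],"jaw": 1},
    {"delta_pos": [0,0,0],"angular": [0,0,0],"jaw": 1},
    {"delta_pos": [0,0,0],"angular": [0,0,0],"jaw": 1},
    {"delta_pos": [0,0,-0.3],"angular": [0,0,0],"jaw": 1},
    {"delta_pos": [0,0,-0.6],"angular": [0,0,0],"jaw": 1},
    {"delta_pos": [0,0,-1],"angular": [0,0,0],"jaw": 1},
    {"delta_pos": [0,0,-1],"angular": [0,0,0],"jaw": 1},
    {"delta_pos": [0,0,-1],"angular": [0,0,0],"jaw": 1},
    {"delta_pos": [0,0,-1],"angular": [0,0,0],"jaw": 1},
    {"delta_pos": [0,0,-1],"angular": [0,0,0],"jaw": 1},
    {"delta_pos": [0,0,-1],"angular": [0,0,0],"jaw": 1},
    {"delta_pos": [0,0,-1],"angular": [0,0,0],"jaw": 1},
    {"delta_pos": [0,0,-1],"angular": [0,0,0],"jaw": 1},
    {"delta_pos": [0,0,0],"angular": [0,0,0],"jaw": 1}
  ]
}}

```text
time_s: 14.45
tool_pos: [502.3, 20.3, 221.2]
tcp_rot: [[0.973, 0.229, 0.007], [0.229, -0.974, -0.0], [0.006, 0.002, -1.0]]
contact_force: [0.4, -0.4, 0.2]
opening: 85.5
grip_force: 0.0
```

Run:
```python
from h import *
f=snapshot("scene")["frame"][...,::-1];g=snapshot("side")["frame"][...,::-1]
cv2.imwrite("pics/end.png",np.hstack([cv2.resize(x,(400,300),interpolation=cv2.INTER_AREA) for x in(f,g)]))
```

```text
(no output)
```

View pics/end.png

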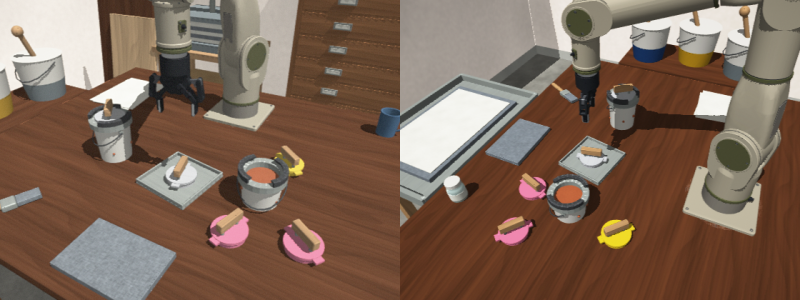

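The lid lies flat in the tray at (180,175), the squat pail is open, the tall pail is still shut, and the gripper is clear.

```bash
python3 -c "
from cell import *
print(hand_in())"
```

```text
the job is handed in; nothing more can be done
None
```

The squat pail is open and its lid lies flat and right way up in the steel tray; the tall pail's lid and the look-alikes were not touched, and the job was handed in at about 14.5 s (no verdict came back).

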